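# Find the hub that a radius leaf fits, by feel

## Task

Take the concave radius leaf with the blue grip from its tray, lift it clear and try it square and centred across the top of the rims of the three hubs, gently, until you find the hub on which it neither perches high nor rocks. On that hub push it straight down, fully home, with about 8 newtons for half a second, and then leave it sitting there upright and let go. Never load a hub with more than 30 newtons, and leave the yellow convex leaves and the ring gauge undisturbed.

Things in the scene. Friction and masses are not known exactly. Their poses are not given: they have to be found in the camera images.
- leaf_grip (a point): centre of the blue upright grip (22 x 22 mm, 44 mm tall: 22 mm above and below this point) of the concave leaf, a steel arch 83 mm long along x, 28 mm thick along y, 67 mm tall, 0.11 to 0.23 kg, standing on two feet in the tray. 45.5 mm above the feet, 34 mm above the arch's crown. z up; y is the axis of the concave curve: lay it along the hub's y, either way round
- leaf_crown (a point): top of the leaf's concave curve, mid thickness, 11.5 mm above the feet, 34 mm below leaf_grip, same axes. Curve: radius 30 mm, 52 degrees to either side; lips 24 mm to the sides and 11.5 mm below. Fit: crown touches the rim top, no shift along x. Set down 1 mm off along x, one lip lands early and the leaf stays over 1 mm high until it is moved the way the rim pushes it
- hub_a: one of three look-alike steel hubs, each rigidly (stiff: land slowly) fixed in a grey V-block on a base plate (90 x 50 mm): a level cylinder, 40 mm long, axis along this body's y. Origin on the table below its middle, z up; rim top 100 mm above it. The rim radii are 24, 30 and 38 mm, one each; which hub has which is not told by its name
- hub_b: one of three look-alike steel hubs, each rigidly (stiff: land slowly) fixed in a grey V-block on a base plate (90 x 50 mm): a level cylinder, 40 mm long, axis along this body's y. Origin on the table below its middle, z up; rim top 100 mm above it. The rim radii are 24, 30 and 38 mm, one each; which hub has which is not told by its name
- hub_c: one of three look-alike steel hubs, each rigidly (stiff: land slowly) fixed in a grey V-block on a base plate (90 x 50 mm): a level cylinder, 40 mm long, axis along this body's y. Origin on the table below its middle, z up; rim top 100 mm above it. The rim radii are 24, 30 and 38 mm, one each; which hub has which is not told by its name
- lip_1_edge (a point): lower edge of the leaf's curve at its -x end, level with the feet, mid thickness. On the hub of 38 mm radius both lips perch and the centred crown stays about 3 mm above the rim top
- lip_2_edge (a point): lower edge of the leaf's curve at its +x end, level with the feet, mid thickness. On the hub of 24 mm radius the crown reaches the rim top, but the lips stay clear: under a light load the leaf can be shifted or rocked 1.5 to 4 mm either way along x; on the fitting hub under 0.5 mm
- tray: fixed flat wooden tray, 120 x 270 mm, 10 mm thick, origin under its centre; the leaf stands towards its -y end, the two yellow convex leaves towards its +y end
- convex_small_mid (a point): low yellow-footed convex leaf (66 x 24 mm, about 35 mm tall), standing in the tray, 15 mm above its underside: leave alone
- convex_large_mid (a point): low yellow-footed convex leaf (66 x 24 mm, about 45 mm tall), standing in the tray, 15 mm above its underside: leave alone
- ring_gauge: steel ring 60 mm across, 22 mm high, lying on the table, origin under its centre: leave alone
Not all that is in view belongs to the job. What is shaped like the hub_b but green or purple is not meant. What is shaped like the part that bears leaf_grip but brown is not meant.

How it is judged:
On the way, in this order (a step that is already met when the one before it is completed fails the run):
1. the leaf is lifted clear of its tray (height (world z) of leaf_crown above 0.06 m and contact force between leaf and tray below 0.01 N), for 0.2 s.
2. held in the fingers, the leaf is pushed fully home on the hub that it fits (crown down, both lips bearing), with 3 to 18 N (((x of leaf_crown in the frame of hub_a between -0.003 and 0.003 m and y of leaf_crown in the frame of hub_a between -0.012 and 0.012 m and z of leaf_crown in the frame of hub_a between 0.097 and 0.102 m and angle between leaf_crown's own z axis and vertical below 0.1 rad and angle between the y axis of leaf_crown and the y axis of hub_a, either way round below 0.14 rad and contact force between each of lip_1, lip_2 and hub_a above 0.3 N and contact force between leaf and hub_a between 3 and 18 N) or (x of leaf_crown in the frame of hub_b between -0.003 and 0.003 m and y of leaf_crown in the frame of hub_b between -0.012 and 0.012 m and z of leaf_crown in the frame of hub_b between 0.097 and 0.102 m and angle between leaf_crown's own z axis and vertical below 0.1 rad and angle between the y axis of leaf_crown and the y axis of hub_b, either way round below 0.14 rad and contact force between each of lip_1, lip_2 and hub_b above 0.3 N and contact force between leaf and hub_b between 3 and 18 N) or (x of leaf_crown in the frame of hub_c between -0.003 and 0.003 m and y of leaf_crown in the frame of hub_c between -0.012 and 0.012 m and z of leaf_crown in the frame of hub_c between 0.097 and 0.102 m and angle between leaf_crown's own z axis and vertical below 0.1 rad and angle between the y axis of leaf_crown and the y axis of hub_c, either way round below 0.14 rad and contact force between each of lip_1, lip_2 and hub_c above 0.3 N and contact force between leaf and hub_c between 3 and 18 N)) and contact force between the fingers and leaf above 0.5 N), for 0.3 s.
At the end, for the whole second after the job is handed in: The leaf sits, let go and at rest, on the hub that it fits, with both lips bearing on the rim: crown within 3 mm of the rim top along the hub's x, 12 mm along its axis, 3 mm low to 2 mm high, tilt under 0.1 rad, square to the hub within 0.14 rad (((x of leaf_crown in the frame of hub_a between -0.003 and 0.003 m and y of leaf_crown in the frame of hub_a between -0.012 and 0.012 m and z of leaf_crown in the frame of hub_a between 0.097 and 0.102 m and angle between leaf_crown's own z axis and vertical below 0.1 rad and angle between the y axis of leaf_crown and the y axis of hub_a, either way round below 0.14 rad and contact force between each of lip_1, lip_2 and hub_a above 0.05 N) or (x of leaf_crown in the frame of hub_b between -0.003 and 0.003 m and y of leaf_crown in the frame of hub_b between -0.012 and 0.012 m and z of leaf_crown in the frame of hub_b between 0.097 and 0.102 m and angle between leaf_crown's own z axis and vertical below 0.1 rad and angle between the y axis of leaf_crown and the y axis of hub_b, either way round below 0.14 rad and contact force between each of lip_1, lip_2 and hub_b above 0.05 N) or (x of leaf_crown in the frame of hub_c between -0.003 and 0.003 m and y of leaf_crown in the frame of hub_c between -0.012 and 0.012 m and z of leaf_crown in the frame of hub_c between 0.097 and 0.102 m and angle between leaf_crown's own z axis and vertical below 0.1 rad and angle between the y axis of leaf_crown and the y axis of hub_c, either way round below 0.14 rad and contact force between each of lip_1, lip_2 and hub_c above 0.05 N)) and linear speed of leaf below 0.02 m/s); the robot touches nothing.
It fails at once if a hub is loaded with more than 30 N by the leaf (contact force between leaf and hub_a above 30 N or contact force between leaf and hub_b above 30 N or contact force between leaf and hub_c above 30 N).
It fails at once if a convex leaf or the ring gauge is moved by more than 20 mm (distance of any of convex_small_mid, convex_large_mid, ring_gauge from where it was at the start of the episode above 0.02 m).
It also fails if it takes over 64 s, if anything falls off the work surface, if the arm or the gripper's body presses on something with over 40 N, if the wrist force passes 120 N, or if a joint passes its speed limit or range.

## Robot

A 7-joint arm with a two-finger parallel gripper is mounted at the origin on the work surface. World frame = base frame: x ahead of the robot, y to its left, z up, the work surface at z = 0. Lengths are in m, angles in rad, forces in N, time in s.
With the tool pointing down it reaches from about 0.425 to 0.875 m from the base axis. Payload 4.7 kg.
Tool frame: the origin (TCP) lies on the centre line of the jaws, within the pads' length; the fingertips stand ctrl.tip_extent ahead of it and the grasp point (between the pads) is the TCP (ctrl.tip_extent is the distance from the TCP to the fingertips, in m); x points along the fingers, y is the direction in which the jaws open and shut, and the axes are right-handed (so a half turn about x gives the same grasp; the last joint's range is limited). The gripper opens to 85 mm and grips with 20 to 120 N. Pads are 22 mm wide; open, the fingers measure 114 mm over their backs; the gripper's body (76 mm by 85 mm) begins 54 mm behind the grasp point. The pads swing forward as they close: fully open they stand 13 mm farther back than shut.
Start: joints at [1.197, 0.321, -0.07, 1.45, 0.023, 1.371, -0.057], TCP at [0.246, -0.602, 0.25] pointing down, gripper open.
Joint ranges: [-2.86, 2.86], [-0.3, 2.09], [-1.38, 1.24], [0.06, 2.45], [-1.56, 4.7], [0.09, 2.05], [-2.69, 2.69]. Speed limits (rad/s): [2.57, 2.57, 3.14, 3.14, 3.14, 3.14, 3.14].

## Interface

Orientations are given as a unit quaternion [w, x, y, z].
In Python, from plant import ctrl gives the robot as it stands. Calls block until the motion is done:
- ctrl.goto(position, orientation): joint-space move of the TCP to a pose.
- ctrl.movel(position, rot=None, vel=0.15, max_force=None): straight line of the TCP; rot=None keeps the orientation; vel is the mean speed in m/s. With max_force (N) it stops when the force on the tool has changed by that much, and returns True; else False.
- ctrl.movej(angles): joint-space move.
- ctrl.release() and ctrl.gripper_close(grip_force=None): open the fingers fully, or close them until they stop; grip_force is the grip in N (None keeps the last).
- ctrl.pause(seconds).
- ctrl.ik(position, orientation): joint angles nearest the present ones, or None.
- ctrl.observe(): the state.
- ctrl.capture(name): name is "scene" or "top" or "wrist"; returns a dict with "img" (420x560x3 uint8, blue, green, red), "fx", "fy", "cx", "cy" (pixels), "R" (3x3) and "t" (3): a world point X has camera coordinates R X + t; the wrist camera has in their place "T_tool_cam" (4x4, takes a point from camera to tool coordinates, whose origin is the TCP and whose axes are the tool frame's). Camera axes: x right, y down, z forward; pixel columns grow to the right and rows downward; lengths in m; the calibration is good to about 2 mm. The wrist camera is an equidistant fisheye: a pixel r from the principal point sees the ray r / f radians off the axis. A picture is of the moment at which its call begins: read the wrist's pose just before it. There is no depth.
A pose or a line that the arm cannot do raises ctrl.Unreachable and nothing moves.
- ctrl.sign_off(): hands the job in, once; it reports no verdict.
Trained networks look in the newest picture that a camera, given by its name, has taken for a name from the list of things; names that differ only in an ending like _2 or _b are one class to them, and where a whole thing is asked for, a point or a joint stands for the part that bears it (a point fixed in the world has none). Each returns a list of dicts, best first, with "conf" (0 to 1); they miss things now and then, are a little off and sometimes report something else, mostly with a low value. They report only what shows in the picture. A call takes as long as a camera call. They do not tell look-alikes from the thing itself.
- ctrl.recognise(camera, name): "uv" ([column, row] in pixels, amid what is visible of it).
The state is a dict: "time_s": time; "joint_pos": joint angles; "qd": joint speeds; "tau": joint torques, N m; "position": TCP position; "ee_rot": TCP orientation; "ft_force": force on the tool from outside, world axes, zero at the start; "ft_torque": the same for the moment, N m; "width": finger opening in m.
Only numpy, scipy, OpenCV 4.12 (cv2) and the standard library are available. Lean on these libraries where they do the work, as an engineer would, in place of code of your own. Each camera call takes 0.05 s, during which the arm holds its last target.

## Working session

There is one attempt and no reset: what is moved stays moved. The work goes in short steps, each a Python script; the robot and the scene stay as the last script left them, time stands still between calls to the robot, and variables do not carry over. Pictures are saved under pics/ and viewed, and the job is handed in when it is done.

```bash
ls; mkdir -p pics
cat > h.py <<'E'
import numpy as np, cv2
from plant import ctrl
E
python3 - <<'E'
from h import *
o=ctrl.observe();print({k:np.round(v,3) for k,v in o.items()},ctrl.tip_extent)
for c in("scene","top"):
    d=ctrl.capture(c);cv2.imwrite(f"pics/{c}0.png",d["img"])
    print(c,d["fx"],d["fy"],d["cx"],d["cy"],np.round(d["R"],4).tolist(),np.round(d["t"],4))
    for n in("leaf_grip","hub_a","tray","ring_gauge","convex_small_mid","leaf_crown"):
        print(n,[(np.round(r["uv"],1).tolist(),round(r["conf"],2)) for r in ctrl.recognise(c,n)])
E
```

```text
pics
{'time_s': np.float64(0.0), 'joint_pos': array([ 1.197,  0.322, -0.07 ,  1.452,  0.023,  1.371, -0.057]), 'qd': array([ 0.002,  0.001, -0.   ,  0.001, -0.001,  0.   , -0.   ]), 'tau': array([-1.0000e-03, -4.9359e+01, -3.8300e-01, -3.1433e+01,  1.3000e-02,
        1.1000e-02,  0.0000e+00]), 'position': array([ 0.246, -0.601,  0.249]), 'ee_rot': array([-0.136, -0.694, -0.137,  0.694]), 'ft_force': array([-0.78 ,  0.233,  0.055]), 'ft_torque': array([ 0.038,  0.028, -0.013]), 'width': np.float64(0.085)} 0.019
scene 445.25493380638346 445.25493380638346 288.2180365383927 211.55641747630904 [[0.2956, 0.9552, -0.0137], [0.7982, -0.2548, -0.5458], [-0.5249, 0.1505, -0.8378]] [-0.194  -0.3626  1.2713]
leaf_grip [([316.8, 186.1], 0.77), ([234.5, 177.3], 0.75)]
hub_a [([333.2, 251.4], 0.97), ([176.0, 308.9], 0.93), ([239.6, 218.7], 0.9), ([251.7, 288.2], 0.75), ([401.8, 258.9], 0.66)]
tray [([334.3, 186.9], 0.95), ([333.0, 254.3], 0.62)]
ring_gauge [([176.3, 211.1], 0.66), ([178.6, 309.0], 0.33)]
convex_small_mid [([322.1, 199.8], 0.75), ([354.5, 173.9], 0.7)]
leaf_crown [([235.1, 174.5], 0.88), ([317.2, 185.6], 0.79)]
top 479.1064449809261 479.1064449809261 290.5540143995912 205.7929607917704 [[0.0273, -0.9991, 0.0335], [-0.9843, -0.0327, -0.1735], [0.1745, -0.0282, -0.9843]] [0.0313 0.519  1.0023]
leaf_grip [([251.6, 236.0], 0.89), ([328.0, 282.0], 0.79)]
hub_a [([346.3, 153.3], 0.98), ([410.2, 163.5], 0.9), ([202.9, 134.5], 0.66), ([260.5, 162.9], 0.65), ([338.2, 228.1], 0.62)]
tray [([223.7, 246.4], 0.69)]
ring_gauge [([401.5, 255.9], 0.77), ([407.3, 162.7], 0.41)]
convex_small_mid [([208.7, 243.5], 0.85)]
leaf_crown [([249.7, 238.2], 0.93), ([326.6, 283.5], 0.8)]
```

View pics/scene0.png

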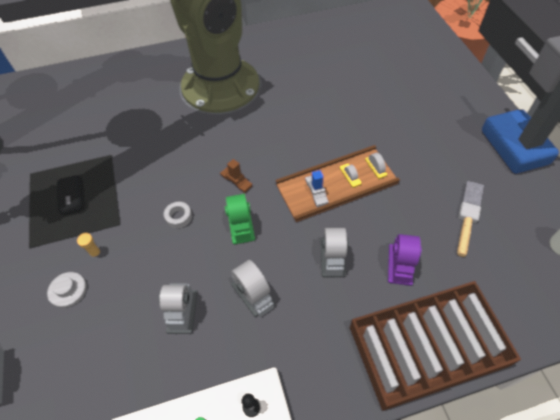

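View pics/top0.png

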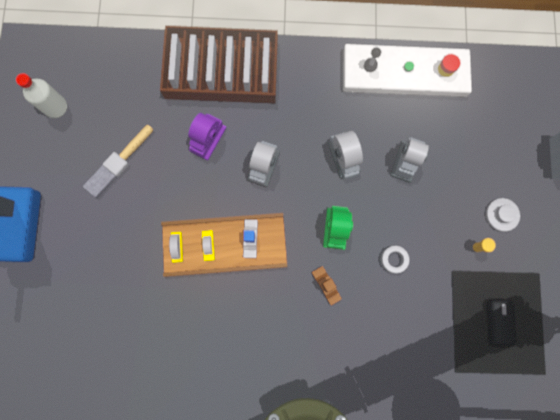

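Leaf candidates: the blue grip at top (250,237) / scene (317,182), and the brown look-alike at top (326,285) / scene (236,175). I choose blue. Hub candidates: grey at top (262,160), (347,152) and (411,157), which are the hubs. Green (338,228) and purple (205,135) are decoys. Next I triangulate and make close crops.

```bash
cat >> h.py <<'E'
def ray(d,uv):
    R=np.array(d["R"]);t=np.array(d["t"])
    c=-R.T@t; v=R.T@np.array([(uv[0]-d["cx"])/d["fx"],(uv[1]-d["cy"])/d["fy"],1]); return c,v/np.linalg.norm(v)
def tri(rays):
    A=0;b=0
    for c,v in rays:
        P=np.eye(3)-np.outer(v,v);A=A+P;b=b+P@c
    x=np.linalg.solve(A,b); return x,[np.linalg.norm((np.eye(3)-np.outer(v,v))@(x-c)) for c,v in rays]
def planez(d,uv,z):
    c,v=ray(d,uv);return c+v*(z-c[2])/v[2]
def proj(d,X):
    p=np.array(d["R"])@X+np.array(d["t"]);return np.array([d["fx"]*p[0]/p[2]+d["cx"],d["fy"]*p[1]/p[2]+d["cy"]])
E
python3 - <<'E'
from h import *
s=ctrl.capture("scene");t=ctrl.capture("top")
for n,a,b in(("grip",(316.8,184),(250.5,237)),("h1",(333.2,251.4),(260.5,162.9)),("h2",(251.7,288.2),(346.3,153.3)),("h3",(176,308.9),(410.2,163.5))):
    x,e=tri([ray(s,a),ray(t,b)]);print(n,x.round(3),np.round(e,4))
for n,b in(("ring",(395,259)),("small",(208,245)),("large",(176,247)),("brown",(326,285))):print(n,planez(t,b,.02).round(3))
def crop(d,c,r,nm):
    x,y=c;i=d["img"][max(0,y-r):y+r,max(0,x-r):x+r];cv2.imwrite(nm,cv2.resize(i,(400,400),interpolation=cv2.INTER_CUBIC));return cv2.resize(i,(380,380),interpolation=cv2.INTER_CUBIC)
a=np.hstack([crop(t,(250,238),28,"pics/_.png"),crop(s,(317,185),28,"pics/_.png")]);cv2.imwrite("pics/leafcrop.png",a)
rows=[np.hstack([cv2.resize(d["img"][y-32:y+32,x-32:x+32],(260,260),interpolation=cv2.INTER_CUBIC) for x,y in L]) for d,L in((t,((262,160),(347,152),(411,157))),(s,((334,250),(252,288),(177,307))))]
cv2.imwrite("pics/hubcrop.png",np.vstack(rows))
E
```

```text
grip [0.447 0.133 0.043] [0.0012 0.0012]
h1 [0.616 0.115 0.029] [0.0021 0.0021]
h2 [ 0.645 -0.075  0.032] [0.0017 0.0017]
h3 [ 0.633 -0.229  0.009] [0.0003 0.0003]
ring [ 0.411 -0.188  0.02 ]
small [0.429 0.225 0.02 ]
large [0.422 0.294 0.02 ]
brown [ 0.35  -0.036  0.02 ]
```

View pics/leafcrop.png

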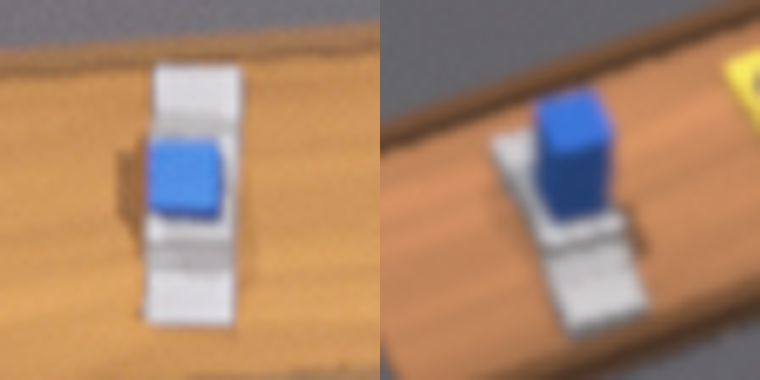

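View pics/hubcrop.png

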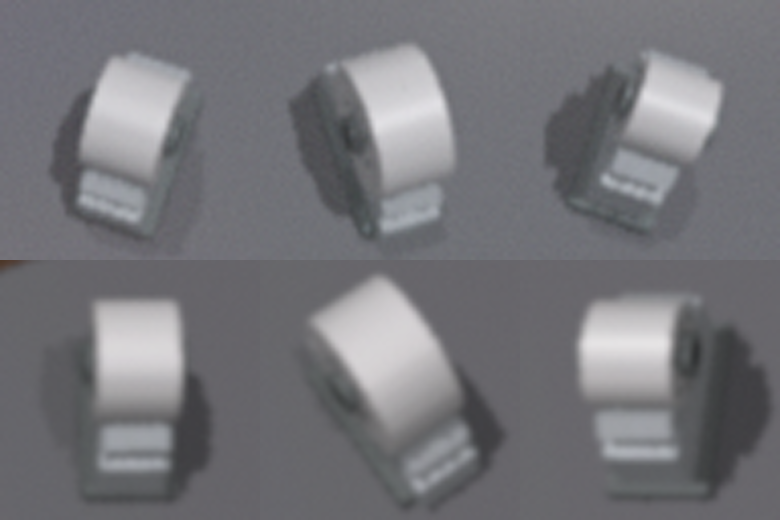

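The leaf stands with its long axis close to world x. From the crops, the middle hub (347,152) looks largest, the right one (411,157) smallest and the left one (262,160) medium. I take wrist pictures over the left hub and then the leaf.

```bash
cat >> h.py <<'E'
from scipy.spatial.transform import Rotation as Ro
def Rt(a):
    y=np.array([np.cos(a),np.sin(a),0]);x=np.array([0,0,-1.]);return np.column_stack([x,y,np.cross(x,y)])
def Q(a):
    q=Ro.from_matrix(Rt(a)).as_quat();return np.array([q[3],q[0],q[1],q[2]])
def mat(q): return Ro.from_quat([q[1],q[2],q[3],q[0]]).as_matrix()
def wcap(nm):
    o=ctrl.observe();d=ctrl.capture("wrist");T=np.eye(4);T[:3,:3]=mat(o["ee_rot"]);T[:3,3]=o["position"]
    d["Twc"]=T@np.array(d["T_tool_cam"]);cv2.imwrite(f"pics/{nm}.png",d["img"]);import pickle;pickle.dump(d,open(f"pics/{nm}.pkl","wb"));return d
def wray(d,uv):
    p=np.array([uv[0]-d["cx"],uv[1]-d["cy"]]);r=np.linalg.norm(p);th=r/d["fx"];v=np.array([*(p/max(r,1e-9)*np.sin(th)),np.cos(th)])
    return d["Twc"][:3,3],d["Twc"][:3,:3]@v
def wplane(d,uv,z):
    c,v=wray(d,uv);return c+v*(z-c[2])/v[2]
def wproj(d,X):
    p=np.linalg.inv(d["Twc"])[:3,:]@np.append(X,1);th=np.arctan2(np.hypot(p[0],p[1]),p[2]);n=p[:2]/max(np.hypot(p[0],p[1]),1e-9);return np.array([d["cx"],d["cy"]])+d["fx"]*th*n
E
python3 - <<'E'
from h import *
o=ctrl.observe();y=mat(o["ee_rot"])[:,1];print("a",np.arctan2(y[1],y[0]))
d=ctrl.capture("wrist");print(np.round(d["T_tool_cam"],4).tolist(),d["fx"],d["cx"],d["cy"])
for p in([.447,.133,.2],[.447,.133,.056],[.61,.115,.2],[.61,.115,.13],[.645,-.075,.13],[.633,-.229,.13]):
    for a in(-2.6,-1.57,0,1.57,3.14):
        j=ctrl.ik(p,Q(a));print(p,a,None if j is None else np.round(j,2))
E
```

```text
a -1.1829629454204147
[[-0.0006, -0.2787, 0.9604, -0.1238], [1.0, -0.0004, 0.0005, 0.0006], [0.0003, 0.9604, 0.2787, -0.0708], [0.0, 0.0, 0.0, 1.0]] 325.19226210127806 280.6890393519168 209.9341780397096
[0.447, 0.133, 0.2] -2.6 None
[0.447, 0.133, 0.2] -1.57 [ 0.82 -0.01 -1.14  1.93 -0.01  1.22 -1.89]
[0.447, 0.133, 0.2] 0 [ 0.74 -0.01 -1.06  1.93 -0.01  1.22 -0.32]
[0.447, 0.133, 0.2] 1.57 [ 0.79 -0.01 -1.11  1.93 -0.01  1.22  1.25]
[0.447, 0.133, 0.2] 3.14 None
[0.447, 0.133, 0.056] -2.6 [-1.42  0.27  1.19  2.13 -0.31  0.93 -2.66]
[0.447, 0.133, 0.056] -1.57 [ 0.57  0.26 -0.99  2.07  0.27  0.94 -2.13]
[0.447, 0.133, 0.056] 0 [ 0.59  0.26 -1.01  2.07  0.28  0.94 -0.57]
[0.447, 0.133, 0.056] 1.57 [ 0.57  0.26 -0.99  2.07  0.27  0.94  1.01]
[0.447, 0.133, 0.056] 3.14 [ 0.72  0.34 -1.17  2.07  0.38  0.97  2.49]
[0.61, 0.115, 0.2] -2.6 [-1.04  0.45  1.07  1.63 -0.41  1.31 -2.51]
[0.61, 0.115, 0.2] -1.57 [ 0.49  0.44 -0.94  1.57  0.36  1.32 -2.06]
[0.61, 0.115, 0.2] 0 [ 0.52  0.45 -0.97  1.57  0.38  1.32 -0.5 ]
[0.61, 0.115, 0.2] 1.57 [ 0.54  0.46 -1.    1.57  0.4   1.33  1.06]
[0.61, 0
[... 408 characters left out ...]
5, -0.075, 0.13] -2.6 [ 0.38  0.43 -0.39  1.58  0.17  1.16 -2.65]
[0.645, -0.075, 0.13] -1.57 [ 0.47  0.45 -0.51  1.58  0.23  1.17 -1.66]
[0.645, -0.075, 0.13] 0 [ 0.59  0.49 -0.67  1.58  0.32  1.19 -0.15]
[0.645, -0.075, 0.13] 1.57 [ 0.61  0.5  -0.71  1.57  0.34  1.2   1.41]
[0.645, -0.075, 0.13] 3.14 [-0.69  0.62  1.07  1.62 -0.56  1.24 -2.66]
[0.633, -0.229, 0.13] -2.6 [ 0.47  0.45 -0.22  1.52  0.1   1.17 -2.36]
[0.633, -0.229, 0.13] -1.57 [ 0.57  0.47 -0.35  1.52  0.17  1.18 -1.38]
[0.633, -0.229, 0.13] 0 [ 0.72  0.5  -0.55  1.51  0.27  1.2   0.12]
[0.633, -0.229, 0.13] 1.57 [ 0.77  0.52 -0.63  1.51  0.32  1.21  1.66]
[0.633, -0.229, 0.13] 3.14 [-0.43  0.67  1.06  1.56 -0.61  1.27 -2.41]
```

Run:
```python
from h import *
ctrl.goto([.61,.115,.24],Q(0)); wcap("w_h1a")
ctrl.goto([.447,.133,.20],Q(0)); wcap("w_leafa")
o=ctrl.observe();print(o["time_s"],o["position"],o["joint_pos"].round(2))
```

```text
4.5 [0.44912856 0.1326611  0.20133139] [ 0.81 -0.01 -1.13  1.92 -0.01  1.22 -0.32]
```

View pics/w_h1a.png

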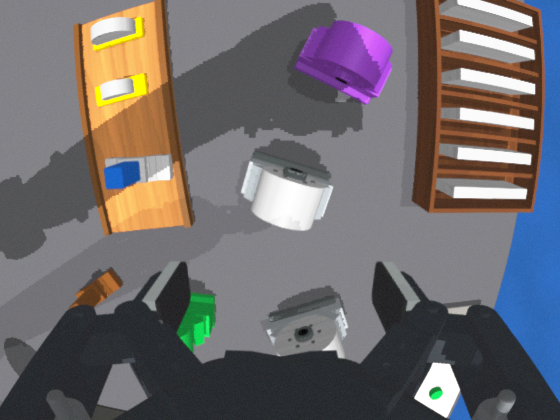

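View pics/w_leafa.png

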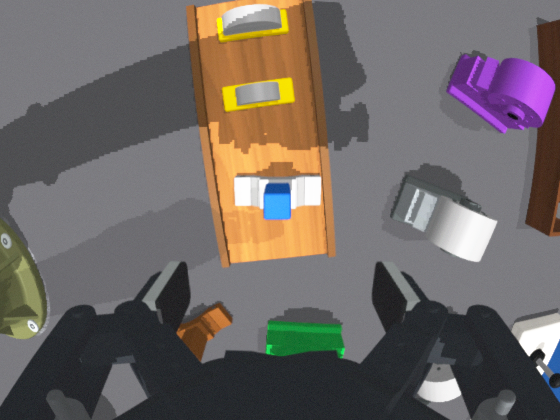

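Run:
```python
import cv2,numpy as np
def z(f,x,y,r,k):
    i=cv2.imread(f)[y-r:y+r,x-r:x+r];return cv2.resize(i,(k,k),interpolation=cv2.INTER_CUBIC)
cv2.imwrite("pics/z1.png",np.hstack([z("pics/w_h1a.png",288,190,55,400),z("pics/w_leafa.png",278,195,50,400)]))
```

```text
(no output)
```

View pics/z1.png

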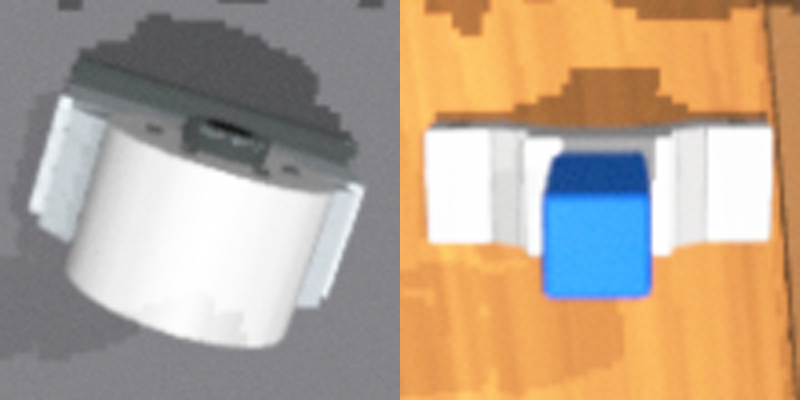

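```bash
cat > fit.py <<'E'
from h import *
import pickle
from scipy.optimize import least_squares
# side: silhouette pts (rays), far: end-circle pts at ylocal=-0.02, near: +0.02
def fit(side,far,near,R,x0):
    def res(p):
        x,y,w=p;ax=np.array([-np.sin(w),np.cos(w),0]);c0=np.array([x,y,.1-R]);r=[]
        for c,v in side:
            n=np.cross(v,ax);n/=np.linalg.norm(n);r.append(abs((c0-c)@n)-R)
        for L,s in((far,-.02),(near,.02)):
            for c,v in L:
                P=c0+s*ax;k=((P-c)@ax)/(v@ax);q=c+k*v-P;r.append((np.linalg.norm(q)-R)*abs(v@ax)*1.0)
        return np.array(r)*1e3
    s=least_squares(res,x0,loss="soft_l1");return s.x,s.fun
E
python3 - <<'E'
from fit import *
d=pickle.load(open("pics/w_leafa.pkl","rb"))
f=lambda u,v:(178+50+(u-400)/4,145+v/4)
print("leaf grip",wplane(d,(277.5,206.1),.0775))
for uv in((545,192),(651,192),(545,297),(651,297)): print(wplane(d,f(*uv),.0775).round(4))
p=wplane(d,f(425,128),.015);q=wplane(d,f(770,128),.015);print(p,q,np.arctan2(*(q-p)[[1,0]]))
d=pickle.load(open("pics/w_h1a.pkl","rb"))
g=lambda u,v:wray(d,(233+u/3.636,135+v/3.636))
side=[g(*p) for p in((100,145),(90,185),(79,225),(71,255),(327,215),(313,260),(300,300),(288,335))]
far=[g(*p) for p in((80,287),(110,310),(150,328),(200,342),(240,347),(265,346))]
near=[]
for R in(.024,.03,.038):
    x,r=fit(side,far,near,R,[.61,.13,-.3]);print(R,x.round(4),r.round(2))
E
```

```text
leaf grip [0.44674732 0.13378728 0.0775    ]
[0.4364 0.1444 0.0775]
[0.4571 0.1444 0.0775]
[0.4361 0.1229 0.0775]
[0.4573 0.1228 0.0775]
[0.40434786 0.14589864 0.015     ] [0.48825144 0.14564605 0.015     ] -0.0030104897820659323
0.024 [ 0.6121  0.0999 -0.2011] [ 1.69  2.28  3.14  3.75  8.9   8.12  7.31  6.45  5.92  0.49 -3.7  -3.65
 -0.27  2.45]
0.03 [ 0.6175  0.1105 -0.2779] [ 0.16 -0.05 -0.   -0.01 -0.07  0.06  0.06 -0.06 -0.41 -0.08  0.13  0.14
  0.02 -0.06]
0.038 [ 0.6191  0.1104 -0.2891] [-6.06 -6.4  -6.48 -6.59 -8.18 -7.92 -7.79 -7.8  -0.79  0.25  0.59  0.37
 -0.24 -0.84]
```

Hub 1 fits R = 30 mm with about 0.1 mm residuals. The other two radii give residuals of 6 to 9 mm. The close crop confirms the blue-gripped steel arch. Now I grasp it with the jaws along the leaf's x.

Run:
```python
from h import *
def st(t):
    o=ctrl.observe();y=mat(o["ee_rot"])[:,1];print(t,o["time_s"].round(2),o["position"].round(4),"a",round(float(np.arctan2(y[1],y[0])),4),o["ft_force"].round(2),o["ft_torque"].round(3),o["width"].round(4))
st("0")
ctrl.movel([.4468,.1335,.09],rot=Q(0),vel=.12);st("above")
print(ctrl.movel([.4468,.1335,.0575],vel=.05,max_force=8));st("down")
ctrl.gripper_close(50);st("closed")
ctrl.pause(.2);st("c2")
ctrl.movel([.4468,.1335,.065],vel=.03);st("lift1")
ctrl.movel([.4468,.1335,.20],vel=.15);ctrl.pause(.3);st("lift")
d=wcap("w_held")
```

```text
Traceback (most recent call last):
AttributeError: 'float' object has no attribute 'round'
```

```bash
cat >> h.py <<'E'
def st(t):
    o=ctrl.observe();y=mat(o["ee_rot"])[:,1];print(t,round(float(o["time_s"]),2),np.round(o["position"],4),"a",round(float(np.arctan2(y[1],y[0])),4),np.round(o["ft_force"],2),np.round(o["ft_torque"],3),round(float(o["width"]),4));return o
E
python3 - <<'E'
from h import *
st("0")
ctrl.movel([.4468,.1335,.09],rot=Q(0),vel=.12);st("above")
print(ctrl.movel([.4468,.1335,.0575],vel=.05,max_force=8));st("down")
ctrl.gripper_close(50);st("closed")
ctrl.pause(.2);st("c2")
ctrl.movel([.4468,.1335,.065],vel=.03);st("lift1")
ctrl.movel([.4468,.1335,.20],vel=.15);ctrl.pause(.3);st("lift")
d=wcap("w_held")
E
```

```text
0 4.5 [0.4491 0.1327 0.2013] a -0.0012 [ 0.42 -0.49  0.42] [ 0.025 -0.049 -0.029] 0.0854
above 5.57 [0.4474 0.1338 0.0906] a 0.0002 [ 0.29 -0.12 -0.91] [-0.014 -0.016 -0.024] 0.0853
False
down 6.37 [0.4469 0.1337 0.0576] a 0.0002 [0.45 0.04 0.37] [ 0.004 -0.067 -0.065] 0.0853
closed 6.97 [0.447  0.1335 0.0577] a -0.0 [-0.44 -0.83  0.6 ] [-0.046  0.055 -0.039] 0.0214
c2 7.17 [0.447  0.1335 0.0577] a 0.0 [-0.04  0.17  2.01] [-0.059  0.08   0.014] 0.0217
lift1 7.57 [0.4468 0.1334 0.0651] a -0.0002 [-0.39 -0.17 -0.85] [-0.004 -0.01  -0.016] 0.0211
lift 8.92 [0.4465 0.1335 0.1995] a 0.0002 [ 1.01  0.14 -2.15] [-0.033 -0.037 -0.006] 0.0216
```

View pics/w_held.png

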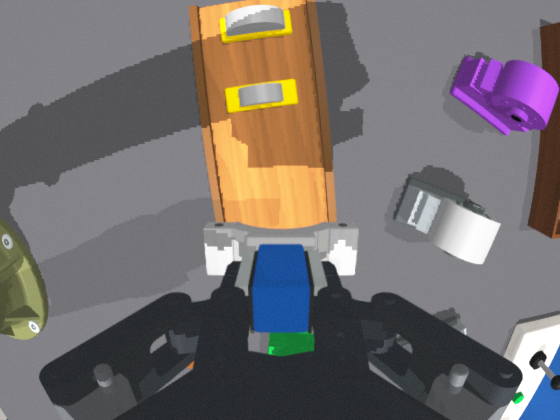

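The leaf is held and centred between the fingers: blue grip at (252–311, 245–330), feet at (206–356, 225–275). Now to hub 1, hovering for a look.

```bash
python3 - <<'E'
from h import *
import pickle
A=-.278
d=pickle.load(open("pics/w_held.pkl","rb"))
ctrl.goto([.6175,.1105,.20],Q(A));st("a")
ctrl.movel([.6175,.1105,.155],vel=.08);ctrl.pause(.3);st("b")
wcap("w_hov")
E
python3 - <<'E'
import cv2
i=cv2.imread("pics/w_hov.png")[190:350,160:400];cv2.imwrite("pics/w_hovz.png",cv2.resize(i,(780,520),interpolation=cv2.INTER_CUBIC))
E
```

```text
a 9.78 [0.6164 0.1115 0.1997] a -0.276 [-0.31 -0.1  -0.65] [0.031 0.024 0.022] 0.0214
b 10.8 [0.6177 0.1106 0.1554] a -0.2781 [-0.26  0.09 -1.63] [-0.058 -0.001 -0.032] 0.0216
```

View pics/w_hovz.png

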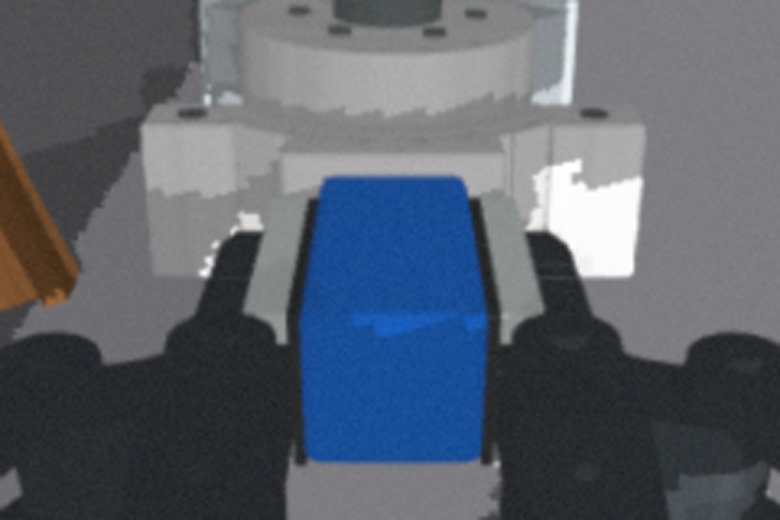

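The hub silhouette is centred at about 386 px (edges 241 and 531) and the leaf at 393 px, at about 6 px/mm. The hub is therefore about 1 mm towards the leaf's -x. I correct by -0.9 mm and land softly.

```bash
cat >> h.py <<'E'
A=-.278; H=np.array([.6175,.1105]); ex=np.array([np.cos(A),np.sin(A)]); ey=np.array([-np.sin(A),np.cos(A)])
def P(dx,z,dy=0): return [*(H+dx*ex+dy*ey),z]
def loc(n=6,t="",gap=.06):
    F=[];p=[];T=[]
    for _ in range(n):
        ctrl.pause(gap);o=ctrl.observe();F.append(o["ft_force"]);p.append(o["position"]);T.append(o["ft_torque"])
    F=np.mean(F,0);p=np.mean(p,0);T=np.mean(T,0)
    r=dict(dx=(p[:2]-H)@ex*1e3,dy=(p[:2]-H)@ey*1e3,z=p[2]*1e3,Fx=F[:2]@ex,Fy=F[:2]@ey,Fz=F[2],Ty=T[:2]@ey,t=o["time_s"]);print(t,{k:round(float(v),2) for k,v in r.items()});return r
E
python3 - <<'E'
from h import *
ctrl.movel(P(-.0009,.145),vel=.03);loc(8,"free")
print(ctrl.movel(P(-.0009,.1325),vel=.008,max_force=4));loc(8,"contact")
E
```

```text
free {'dx': -0.86, 'dy': 0.05, 'z': 145.1, 'Fx': -0.09, 'Fy': -0.03, 'Fz': -1.48, 'Ty': -0.01, 't': 11.8}
True
contact {'dx': -1.21, 'dy': 0.07, 'z': 136.22, 'Fx': 0.03, 'Fy': -0.17, 'Fz': 5.92, 'Ty': 0.08, 't': 13.32}
```

Run:
```python
from h import *
z=.1363
for dx in(-.0012,-.0004,.0002,-.0012,-.002,-.0026,-.0012):
    s=ctrl.movel(P(dx,z),vel=.01,max_force=7);loc(5,f"cmd {dx*1e3:.1f} {s}",.05)
```

```text
cmd -1.2 False {'dx': -1.15, 'dy': 0.02, 'z': 136.29, 'Fx': -0.23, 'Fy': -0.13, 'Fz': 1.74, 'Ty': -0.06, 't': 13.88}
cmd -0.4 False {'dx': -1.0, 'dy': 0.05, 'z': 136.24, 'Fx': -2.89, 'Fy': -0.57, 'Fz': 3.09, 'Ty': 0.73, 't': 14.38}
cmd 0.2 False {'dx': -0.85, 'dy': 0.11, 'z': 136.24, 'Fx': -4.75, 'Fy': -1.04, 'Fz': 4.58, 'Ty': 1.25, 't': 14.88}
cmd -1.2 False {'dx': -1.04, 'dy': 0.05, 'z': 136.28, 'Fx': -1.38, 'Fy': -0.01, 'Fz': 2.16, 'Ty': 0.5, 't': 15.42}
cmd -2.0 False {'dx': -1.29, 'dy': -0.08, 'z': 136.32, 'Fx': 1.9, 'Fy': 0.84, 'Fz': -0.35, 'Ty': -0.43, 't': 15.92}
cmd -2.6 False {'dx': -1.7, 'dy': -0.27, 'z': 136.54, 'Fx': 5.03, 'Fy': 0.34, 'Fz': 0.44, 'Ty': -1.28, 't': 16.42}
cmd -1.2 False {'dx': -1.38, 'dy': -0.13, 'z': 136.4, 'Fx': 2.01, 'Fy': -1.4, 'Fz': 2.87, 'Ty': -0.61, 't': 16.96}
```

The leaf sits at the home height, with TCP z = 136.2 mm against 136.0 predicted. It yields only a few tenths of a millimetre against ±3 N sideways, so it fits: no perch, no rock. Next I recentre and push home.

Run:
```python
from h import *
ctrl.movel(P(-.00117,.1385),vel=.02);f=loc(8,"free")["Fz"]
ctrl.movel(P(-.00117,.1368),vel=.01)
z=.1368
for i in range(14):
    z-=.0002;s=ctrl.movel(P(-.00117,z),vel=.008,max_force=8);r=loc(4,f"z {z*1e3:.1f} {s}",.03)
    if r["Fz"]-f>7.2: break
r=loc(10,"hold",.08)
```

```text
free {'dx': -1.67, 'dy': 0.03, 'z': 138.12, 'Fx': 0.17, 'Fy': 0.09, 'Fz': -1.76, 'Ty': 0.01, 't': 17.68}
z 136.6 False {'dx': -1.16, 'dy': 0.01, 'z': 136.63, 'Fx': 0.02, 'Fy': 0.1, 'Fz': -1.55, 'Ty': -0.01, 't': 18.38}
z 136.4 False {'dx': -1.16, 'dy': 0.02, 'z': 136.41, 'Fx': 0.0, 'Fy': 0.36, 'Fz': -1.41, 'Ty': -0.05, 't': 18.77}
z 136.2 False {'dx': -1.13, 'dy': 0.03, 'z': 136.33, 'Fx': 0.32, 'Fy': 0.21, 'Fz': -0.51, 'Ty': 0.05, 't': 19.15}
z 136.0 False {'dx': -1.1, 'dy': 0.06, 'z': 136.29, 'Fx': -0.24, 'Fy': -0.74, 'Fz': 2.19, 'Ty': 0.17, 't': 19.53}
z 135.8 False {'dx': -1.09, 'dy': 0.07, 'z': 136.23, 'Fx': -1.03, 'Fy': -1.15, 'Fz': 5.13, 'Ty': 0.32, 't': 19.92}
z 135.6 False {'dx': -1.08, 'dy': 0.1, 'z': 136.23, 'Fx': -1.18, 'Fy': -1.59, 'Fz': 6.2, 'Ty': 0.42, 't': 20.3}
hold {'dx': -1.08, 'dy': 0.1, 'z': 136.23, 'Fx': -1.47, 'Fy': -1.42, 'Fz': 6.24, 'Ty': 0.42, 't': 21.13}
```

Run:
```python
from h import *
for dx,dy in((-.00145,.0003),(-.0016,.0005)):
    ctrl.movel(P(dx,.1356,dy),vel=.005);loc(10,f"{dx} {dy}",.06)
wcap("w_push")
cv2.imwrite("pics/scene_push.png",ctrl.capture("scene")["img"][180:300,260:410])
import cv2
a=cv2.imread("pics/w_push.png")[190:350,160:400];cv2.imwrite("pics/w_pushz.png",cv2.resize(a,(780,520),interpolation=cv2.INTER_CUBIC))
```

```text
-0.00145 0.0003 {'dx': -1.12, 'dy': 0.14, 'z': 136.22, 'Fx': -1.13, 'Fy': -1.94, 'Fz': 6.24, 'Ty': 0.3, 't': 21.97}
-0.0016 0.0005 {'dx': -1.13, 'dy': 0.16, 'z': 136.22, 'Fx': -0.81, 'Fy': -2.23, 'Fz': 6.46, 'Ty': 0.25, 't': 22.8}
```

View pics/w_pushz.png

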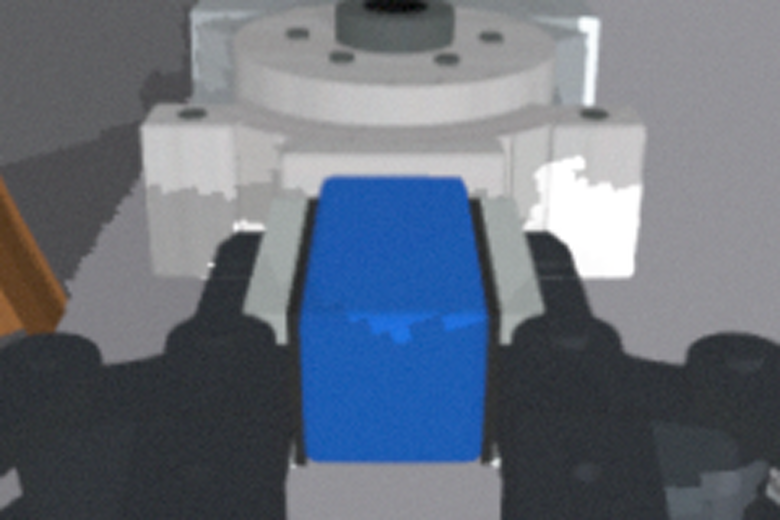

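Hub silhouette 235–553 (centre 394) against leaf 143–643 (centre 393): centred, and the leaf sits closely on the rim. I null the residual side loads and hold at 8–10 N.

Run:
```python
from h import *
for dx,dy,z in((-.0018,-.0003,.1356),(-.0020,-.0006,.1355)):
    ctrl.movel(P(dx,z,dy),vel=.005);loc(12,f"{dx} {dy}",.06)
```

```text
-0.0018 -0.0003 {'dx': -1.19, 'dy': 0.05, 'z': 136.22, 'Fx': 0.31, 'Fy': -0.4, 'Fz': 5.5, 'Ty': 0.02, 't': 23.92}
-0.002 -0.0006 {'dx': -1.23, 'dy': 0.01, 'z': 136.22, 'Fx': 0.69, 'Fy': -0.02, 'Fz': 5.06, 'Ty': -0.07, 't': 24.87}
```

Run:
```python
from h import *
ctrl.movel(P(-.00175,.1354,-.0005),vel=.005);loc(10,"push",.07)
ctrl.movel(P(-.0012,.1361,0),vel=.005);loc(5,"relieve",.06)
ctrl.release();ctrl.pause(.3);loc(3,"open")
ctrl.movel(P(-.0012,.16,0),vel=.04);ctrl.movel(P(-.0012,.26,0),vel=.15);ctrl.pause(.3);st("up")
wcap("w_end");t=ctrl.capture("top")["img"];s=ctrl.capture("scene")["img"]
w=cv2.imread("pics/w_end.png")
z=lambda i,x,y,r,k:cv2.resize(i[y-r:y+r,x-r:x+r],(k,k),interpolation=cv2.INTER_CUBIC)
cv2.imwrite("pics/end.png",np.hstack([z(w,285,195,65,266),z(t,258,158,32,266),z(s,334,248,32,266)]))
```

```text
push {'dx': -1.2, 'dy': 0.02, 'z': 136.2, 'Fx': -0.46, 'Fy': -0.31, 'Fz': 6.49, 'Ty': 0.1, 't': 25.78}
relieve {'dx': -1.16, 'dy': 0.06, 'z': 136.21, 'Fx': -0.2, 'Fy': -1.01, 'Fz': 5.01, 'Ty': 0.17, 't': 26.43}
open {'dx': -1.2, 'dy': -0.01, 'z': 136.1, 'Fx': -0.04, 'Fy': -0.04, 'Fz': -0.01, 'Ty': 0.02, 't': 27.55}
up 29.42 [0.6161 0.1107 0.2592] a -0.2779 [ 0.11 -0.28 -0.76] [-0.042 -0.045 -0.051] 0.0852
```

View pics/end.png

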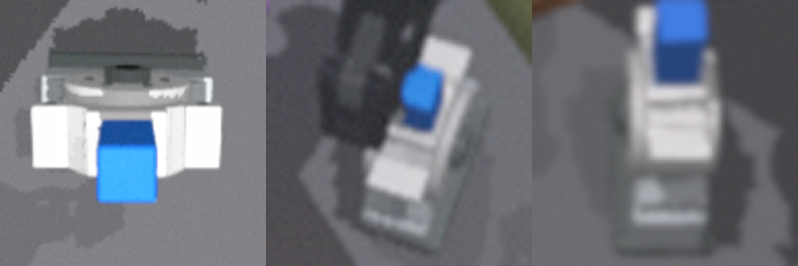

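View pics/w_end.png

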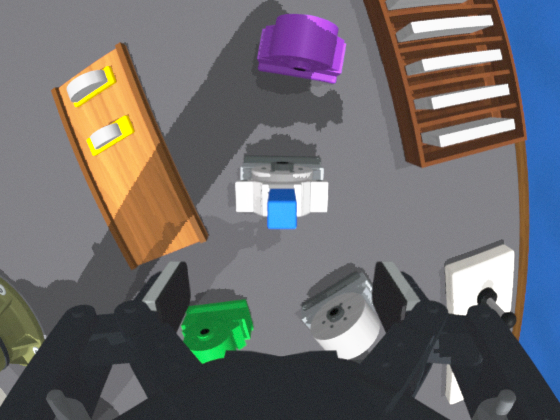

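Leaf upright at (282,200), square on the hub, released. One offline cross-check of the position along the axis and the radius: I overlay the modelled hub on the initial fixed-camera pictures.

Run:
```python
from h import *
out=[]
for c,(x,y) in(("top",(262,160)),("scene",(334,250))):
    d=ctrl.capture(c);i=cv2.imread(f"pics/{c}0.png");k=400/64
    z=cv2.resize(i[y-32:y+32,x-32:x+32],(400,400),interpolation=cv2.INTER_CUBIC)
    for s in(-.02,.02):
        pts=[]
        for th in np.linspace(0,2*np.pi,60):
            X=np.array([*(H-.0012*ex+s*ey+.03*np.sin(th)*ex),.07+.03*np.cos(th)]);u=proj(d,X);pts.append(((u-[x-32,y-32])*k).astype(int))
        cv2.polylines(z,[np.array(pts)],True,(0,0,255) if s<0 else (0,255,0),1)
    out.append(z)
cv2.imwrite("pics/ov.png",np.hstack(out))
```

```text
(no output)
```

View pics/ov.png

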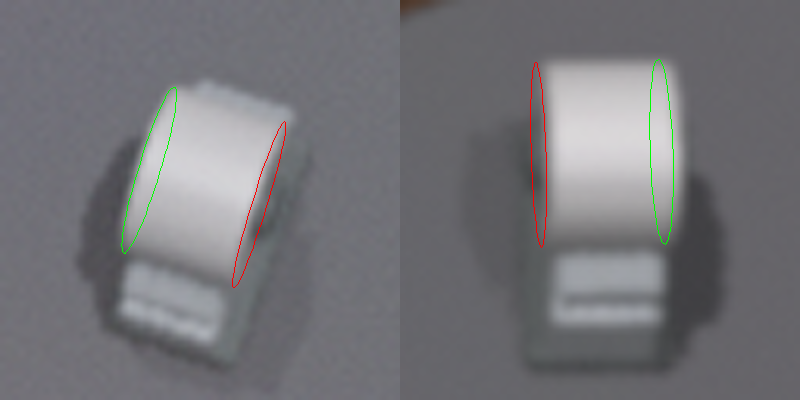

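The R = 30 mm model overlays the hub to within about 1–2 mm in both pictures: end circles at x≈150/260 in the top view, ≈540/662 in the scene view. I hand in.

Run:
```python
from h import *
st("end");ctrl.sign_off()
```

```text
end 29.67 [0.6163 0.1108 0.2599] a -0.278 [-1.03  0.21 -0.48] [-0.009  0.03  -0.019] 0.0853
the job is handed in; nothing more can be done
```

I lifted the blue-gripped concave leaf from its tray and set it on the hub at about (0.616, 0.111). I pushed it home there, let go, and handed the job in at 29.7 s; no verdict came back.

- **Choice of hub:** I tried the leaf on this hub only, because its picture fitted a 30 mm rim to about 0.1 mm, while 24 and 38 mm missed by 6–9 mm. I judged the other two hubs by eye: the middle one looked largest and the right one smallest.
- **Fit:** The leaf sat at home height, TCP z 136.2 mm against 136.0 mm predicted. It gave only about 0.3 mm either way under 2–5 N of side force, so it neither perched nor rocked.
- **Push:** I held it at about 7–8 N by the wrist sensor for several seconds, with side forces close to zero in the last part.
- **Final state:** The last pictures show the leaf upright, square and centred on the hub, with the gripper open and about 12 cm above its release height. The yellow leaves look undisturbed in the last wrist picture; I did not check the ring gauge afterwards, but the arm did not work near it.
- **Disagreement:** My first estimate of the hub was about 1.2 mm off along x. I corrected it from a wrist picture and the contact forces.
- **Not measured:** I could not read the force on each lip separately; I inferred that both were bearing from the height and the balanced side force.

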